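# Tip the drying tray over and square it to the stop strip

### The arm

A 6-joint arm with a two-finger parallel gripper is mounted at the origin on the work surface. World frame = base frame: x ahead of the robot, y to its left, z up, the work surface at z = 0. Lengths are in m, angles in rad, forces in N, time in s.
With the tool pointing down it reaches from about 0.325 to 0.775 m from the base axis. Payload 5.5 kg.
Tool frame: the origin (TCP) lies midway between the tips of the shut fingers; the grasp point (between the pads) lies pinch_z behind it (pinch_z is the distance from the TCP to the grasp point, in m); z points along the fingers, y is the line along which they close (so a half turn about z gives the same grasp; the last joint's range is limited). The gripper opens to 88 mm and grips with 3 to 60 N. Pads are 20 mm wide; open, the fingers measure 115 mm over their backs; the gripper's body (75 mm by 178 mm) begins 61 mm behind the grasp point.
Start: joints at [-1.249, 0.091, 1.231, -0, 1.82, -0.057], TCP at [0.222, -0.557, 0.188] pointing down, gripper open.
Joint ranges: [-2.87, 2.87], [-0.86, 2.18], [0.17, 2.46], [-1.51, 4.65], [0.06, 2.69], [-2.65, 2.65]. Speed limits (rad/s): [2.57, 2.57, 3.01, 3.14, 3.14, 3.14].

### API

Orientations are given as a unit quaternion [x, y, z, w].
In Python, from station import read_state, get_image, close_job, silhouettes, pinch_z gives the robot as it stands.
- The arm moves only by the shell command python3 -m pendant 'ROWS'. ROWS is text: rows parted by semicolons, each of 5 numbers parted by spaces: the closure, from 0 (fully open) to 1 (shut), then the shift along the tool's x, y, z in mm, then the turn about the tool's z in degrees. In form: hand tx ty tz roll; .... A call has 1 to 10 rows; each row shifts and turns the commanded pose from where the row before left it, along the tool's axes as they then stand; what a row does not reach is not made up. A row lasts 1/8 s, in which the tool goes at most 62.5 mm and 10.7 degrees, less where a joint would pass 70% of its speed; a pose out of reach is approached as far as the arm can. A call is refused whole if a number of a shift passes 62.5 or a number of a turn 10.7, either way. A call with a gripper value outside its range is refused whole. The fingers move at their own pace and stop on an object; the grip force is fixed at half the most. Time passes only in rows, so rows that do not move let the fingers close. It gives the time, the measured TCP pose, the force, the opening and the grip force at its end, in the units of the state.
- read_state(): the state, without advancing time (a new reading comes with each control period).
- get_image(name): name is "side" or "top"; returns a dict with "image" (384x512x3 uint8, red, green, blue), "range_z" (384x512 float32, m along the optical axis (not along the pixel's ray), 0 where there is no reading), "K" (3x3 intrinsics, pixels), "view" (4x4, takes a point from world to camera coordinates). Camera axes: x right, y down, z forward; pixel columns grow to the right and rows downward; lengths in m; the calibration is good to about 2 mm. A picture is of the moment at which its call begins.
- close_job(): hands the job in; it is judged then, once.
Trained networks look in the newest picture that a camera, given by its name, has taken for a name from the list of things; names that differ only in an ending like _2 or _b are one class to them, and where a whole thing is asked for, a point or a joint stands for the part that bears it (a point fixed in the world has none). Each returns a list of dicts, best first, with "p" (0 to 1); they miss things now and then, are a little off and sometimes report something else, mostly with a low value. They report only what shows in the picture. A call takes as long as a camera call.
- silhouettes(camera, target): "pixels" (384x512 bool, what is visible of it) and "extent" ([left, top, right, bottom] in pixels, round what is visible of it).
The state is a dict: "clock": time; "joint_positions": joint angles; "qd": joint speeds; "tau": joint torques, N m; "ee_pos": TCP position; "orientation": TCP orientation; "ft_force": force on the tool from outside, world axes, zero at the start; "ft_torque": the same for the moment, N m; "finger_gap": finger opening in m; "finger_force": force on a finger pad.
Only numpy, scipy, OpenCV 4.12 (cv2) and the standard library are available. Lean on these libraries where they do the work, as an engineer would, in place of code of your own. Each camera call takes 0.05 s, during which the arm holds its last target. There are 200 camera calls.

### The job

Two painted craft trays stand on edge to dry, open sides facing the robot. Using only pushes, without picking it up or lifting it off the table, push the blue tray so that it tips over away from the robot and lies flat with its open side up; then push it along the table until its leading edge sits snug and square against the wooden stop strip. Leave the green tray standing where it is, leave the jar and the cup alone, and finish with the hand clear.

Things in the scene. Friction and masses are not known exactly. Their poses are not given: they have to be found in the camera images.
- blue_tray: Open square blue tray, white inside, 130 x 130 x 28 mm deep, walls 6 mm, loose, about 250 g. Origin: centre of underside; z points out of the open side. It starts free standing on edge (130 mm tall, 28 mm thick): z level, roughly towards the robot, x straight up. Past about 12 degrees it falls by itself. Tipped as asked it lies with z up, x away from the robot.
- blue_foot (a point): Middle of the underside edge on which the blue tray stands and turns over (tray frame -65, 0, 0 mm); when the tray lies flat it is the edge nearest the robot, on the table, and the outer face of the 28 mm high wall above it is where to push.
- blue_lead_left (a point): Left end of the underside's leading edge (tray frame 65, 65, 0 mm): at the top while the tray stands, farthest from the robot and on the table when it lies.
- blue_lead_right (a point): Right end of the same leading edge (tray frame 65, -65, 0 mm).
- green_tray: The same tray in green, standing on edge in the same way beside the blue one (either side). To be left standing. Same origin and axes.
- strip: Fixed light wooden stop strip lying on the table beyond the trays, 24 mm (x) x 700 mm (y) x 20 mm high. Origin: centre of its underside; x is its short axis, pointing away from the robot; its face towards the robot is 12 mm from the origin at strip x = -12 mm.
- jar: Loose closed glass paint jar with orange cap, 60 mm diameter, 85 mm tall, upright at one side of the work. Origin: centre of its underside. Leave alone.
- cup: Loose white cup, 72 mm across the mouth, 80 mm tall, upright at the other side of the work. Origin: centre of its underside. Leave alone.

How it is judged:
By the outcome, as a careful person would: the job done as asked, in the order asked, and still so for the second after the job is handed in, with the robot touching nothing.
It also fails if it takes over 58 s, if anything falls off the work surface, if the arm or the gripper's body presses on something with over 40 N, if the wrist force passes 120 N, or if a joint passes its speed limit or range.

## Working session

There is one attempt and no reset: what is moved stays moved. The work goes in short steps, Python scripts to look and compute and a shell command to move; the robot and the scene stay as the last step left them, time stands still between calls to the robot, and variables do not carry over. Pictures are saved under pics/ and viewed, at most 10 in all, crops included, and the job is handed in when it is done.

```bash
mkdir -p pics
cat > h.py <<'E'
import numpy as np, cv2
from station import *
def pts(im,mask=None):
    z=im["range_z"]; m=(z>0) if mask is None else (mask&(z>0))
    v,u=np.nonzero(m); d=z[v,u]; K=im["K"]
    c=np.stack([(u-K[0,2])/K[0,0]*d,(v-K[1,2])/K[1,1]*d,d],1)
    V=im["view"]; return (c-V[:3,3])@V[:3,:3]
E
python3 - <<'E'
from h import *
s=read_state(); print(s["ee_pos"],s["orientation"],pinch_z,s["clock"])
for n in("top","side"):
    im=get_image(n); cv2.imwrite(f"pics/{n}0.png",im["image"][:,:,::-1])
    for t in("blue_tray","green_tray","strip","jar","cup"):
        for r in silhouettes(n,t)[:2]:
            if r["p"]<.3: continue
            P=pts(im,r["pixels"])
            print(n,t,round(r["p"],2),r["extent"],len(P),np.round(np.percentile(P,[2,50,98],axis=0),3).tolist())
            if "tray" in t and n=="top":
                Q=P[P[:,2]>.11]; 
                if len(Q)>5: print("  rect",cv2.minAreaRect(Q[:,:2].astype(np.float32)*1000))
            if t=="strip":
                Q=P[(P[:,2]>.013)&(P[:,2]<.03)]; print("  rect",cv2.minAreaRect(Q[:,:2].astype(np.float32)*1000))
E
```

```text
[ 0.22176974 -0.55714057  0.18683921] [ 9.82118890e-01  1.88259412e-01 -1.26633778e-04 -9.29360942e-04] 0.0187 0.0
top blue_tray 0.64 [283.6, 209.8, 320.0, 224.4] 322 [[0.495, -0.205, 0.055], [0.518, -0.141, 0.128], [0.541, -0.084, 0.135]]
  rect ((519.0735473632812, -146.17282104492188), (28.34958839416504, 128.1885528564453), 15.069826126098633)
top blue_tray 0.45 [160.9, 137.8, 352.9, 161.0] 1364 [[0.736, -0.329, -0.0], [0.786, 0.001, 0.018], [0.835, 0.336, 0.025]]
top green_tray 0.77 [202.7, 231.9, 242.8, 248.5] 288 [[0.433, 0.072, 0.103], [0.456, 0.129, 0.128], [0.481, 0.19, 0.133]]
  rect ((455.45599365234375, 132.45028686523438), (26.64664077758789, 127.4802474975586), 16.770566940307617)
top strip 0.67 [161.3, 137.6, 350.6, 162.6] 1302 [[0.736, -0.326, 0.001], [0.787, 0.012, 0.018], [0.837, 0.34, 0.025]]
  rect ((787.2607421875, 5.76971435546875), (699.4813842773438, 26.294221878051758), 82.25518798828125)
top strip 0.43 [284.6, 211.0, 322.3, 227.5] 320 [[0.495, -0.205, 0.008], [0.518, -0.144, 0.128], [0.541, -0.084, 0.135]]
  rect ((502.77734375, -84.25980377197266), (11.497
[... 164 characters left out ...]
_tray 0.62 [286.2, 147.5, 303.0, 209.7] 716 [[0.489, -0.214, -0.001], [0.51, -0.104, 0.086], [0.545, -0.081, 0.133]]
side green_tray 0.78 [263.1, 205.1, 282.4, 276.4] 917 [[0.423, 0.071, 0.004], [0.445, 0.171, 0.098], [0.474, 0.199, 0.133]]
side strip 0.9 [110.6, 141.4, 263.5, 260.1] 1830 [[0.735, -0.321, -0.001], [0.792, 0.073, 0.018], [0.837, 0.347, 0.023]]
  rect ((785.9647216796875, 4.835205078125), (699.8780517578125, 32.46686935424805), 82.5350112915039)
side jar 0.68 [303.2, 117.4, 314.5, 145.9] 376 [[0.585, -0.484, 0.007], [0.606, -0.442, 0.055], [0.635, -0.429, 0.088]]
side cup 0.64 [147.0, 274.2, 179.3, 316.1] 1018 [[0.57, 0.38, 0.003], [0.603, 0.413, 0.052], [0.636, 0.446, 0.081]]
```

Run:
```python
import cv2,numpy as np
a=cv2.imread("pics/top0.png")[100:300,100:400];b=cv2.imread("pics/side0.png")[100:330,90:390]
cv2.imwrite("pics/both0.png",np.vstack([cv2.resize(a,None,fx=1.3,fy=1.3),cv2.resize(b,None,fx=1.3,fy=1.3)]))
from h import *
im=get_image("top")
P=pts(im);S=P[(P[:,2]>.014)&(P[:,2]<.026)&(P[:,0]>.72)&(P[:,0]<.85)&(abs(P[:,1])<.36)]
print(cv2.minAreaRect(S[:,:2].astype(np.float32)*1000))
for lo in range(-30,30,15):
  pass
x=np.polyfit(S[:,1],S[:,0],1);print("strip x=a*y+b",x,np.degrees(np.arctan(x[0])))
B=P[(P[:,2]>.118)&(abs(P[:,0]-.52)<.06)&(abs(P[:,1]+.145)<.08)]
x=np.polyfit(B[:,1],B[:,0],1);print(x,np.degrees(np.arctan(x[0])),cv2.minAreaRect(B[:,:2].astype(np.float32)*1000))
```

```text
((786.9288940429688, 5.61627197265625), (700.1328735351562, 26.014509201049805), 82.36392974853516)
strip x=a*y+b [0.13391064 0.78628586] 7.62714035889406
[-0.2596112   0.48151743] -14.553348220392833 ((519.4345092773438, -146.60330200195312), (28.829687118530273, 129.42263793945312), 15.233771324157715)
```

View pics/both0.png

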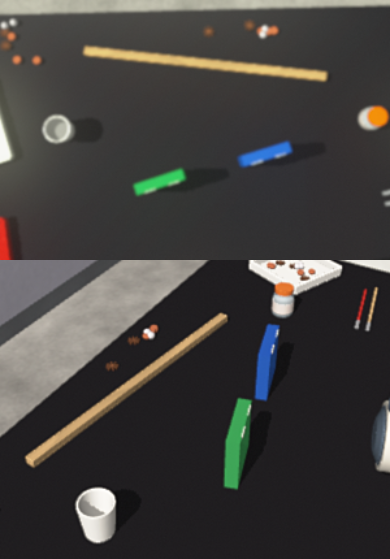

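Top row of the picture: blue tray is on the right and green on the left, both upright. The jar is far right and the cup far left, and the strip runs obliquely beyond the trays. This agrees with the network and depth numbers: tray heading is about +15°, strip normal about -7.6°. I'll move to just behind the blue tray, turned to match its heading.

```bash
python3 -m pendant '0 0 0 0 6.7; 0 38.7 -40 0 0; 0 38.7 -40 0 0; 0 38.7 -40 0 0; 0 38.7 -40 0 0; 0 38.7 -40 0 0; 0 38.7 -40 0 0; 0 38.7 -40 0 0; 0 38.7 -40 0 0; 0 0 0 0 0'
```

```text
clock: 1.9
ee_pos: [0.4393, -0.1652, 0.1881]
orientation: [0.991, 0.134, 0.0, -0.0]
ft_force: [0.1, -0.8, 0.6]
finger_gap: 0.0877
finger_force: 0.0
```

```bash
python3 -m pendant '0 0 0 36 0; 0 0 0 36 0; 0 20 0 0 0; 0 20 0 0 0; 0 8 0 0 0; 0 5 0 0 0; 0 5 0 0 0; 0 5 0 0 0; 0 5 0 0 0; 0 0 0 0 0'
python3 - <<'E'
from h import *
im=get_image("side"); cv2.imwrite("pics/s1.png",cv2.resize(im["image"][100:300,180:400,::-1],None,fx=3,fy=3))
E
```

```text
clock: 3.15
ee_pos: [0.504, -0.1505, 0.1159]
orientation: [0.991, 0.131, -0.0, -0.0]
ft_force: [0.7, -0.4, -0.5]
finger_gap: 0.0878
finger_force: 0.0
```

View pics/s1.png

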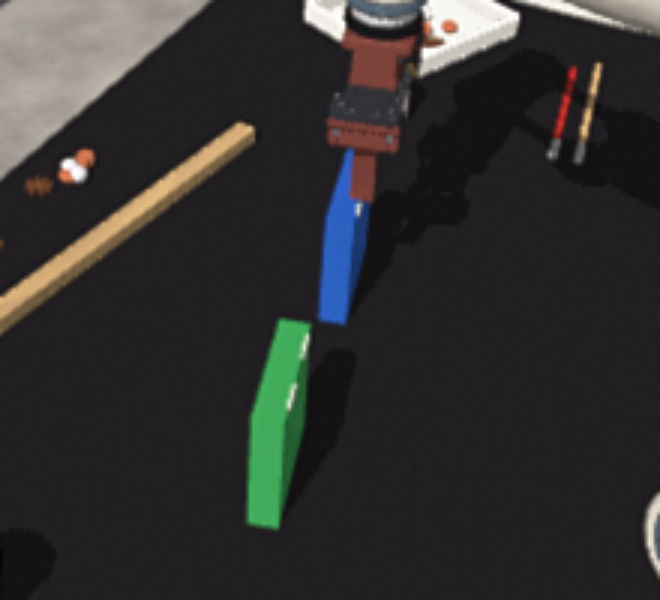

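The fingers are at the top rim of the blue tray (crop ~360,190) and it has started to lean. I'll keep pushing gently.

```bash
python3 -m pendant '0 5 0 0 0; 0 5 0 0 0; 0 5 0 0 0; 0 5 0 0 0; 0 5 0 0 0; 0 0 0 0 0; 0 0 0 0 0; 0 0 0 0 0; 0 0 0 0 0; 0 0 0 0 0'
cat > flat.py <<'E'
from h import *
im=get_image("top"); si=get_image("side")
import sys
cv2.imwrite(f"pics/{sys.argv[1]}.png",np.vstack([cv2.resize(im["image"][110:270,130:400,::-1],(675,400)),cv2.resize(si["image"][110:290,130:400,::-1],(300,200)).repeat(1,0) if 0 else np.pad(cv2.resize(si["image"][110:290,130:400,::-1],(300,200)),((0,0),(0,375),(0,0)))]))
for n,i in(("top",im),("side",si)):
    for r in silhouettes(n,"blue_tray")[:1]:
        P=pts(i,r["pixels"]); P=P[(P[:,2]<.05)&(P[:,2]>.016)]
        (c,w,a)=cv2.minAreaRect(P[:,:2].astype(np.float32)*1000)
        print(n,r["p"],len(P),np.round(c),np.round(w),a,"zmax",P[:,2].max())
        print(np.round(cv2.boxPoints((c,w,a))))
    for r in silhouettes(n,"green_tray")[:1]:
        P=pts(i,r["pixels"]);print("green",np.round(np.median(P,0),3))
E
python3 flat.py f1
```

```text
clock: 4.45
ee_pos: [0.5279, -0.1442, 0.116]
orientation: [0.991, 0.131, 0.0, 0.0]
ft_force: [-0.2, -0.3, 0.1]
finger_gap: 0.088
finger_force: 0.0
green [0.454 0.139 0.128]
side 0.7 115 [ 518. -145.] [ 28. 135.] 15.380430221557617 zmax 0.049168620770943576
[[ 486.  -83.]
 [ 522. -214.]
 [ 549. -206.]
 [ 513.  -76.]]
green [0.445 0.168 0.097]
```

View pics/f1.png

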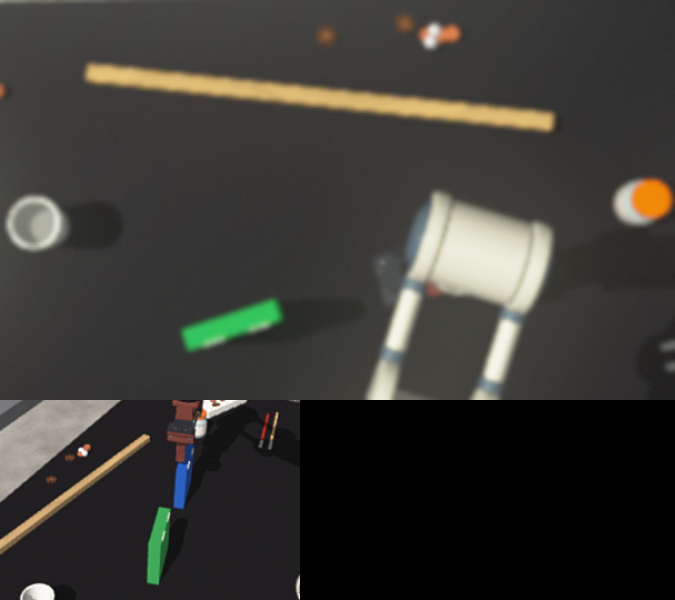

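The tray (side inset, ~183,480) is leaning but hasn't fallen yet. I'll push further.

```bash
python3 -m pendant '0 5 0 0 0; 0 5 0 0 0; 0 5 0 0 0; 0 5 0 0 0; 0 0 0 0 0; 0 0 0 0 0; 0 0 0 0 0; 0 0 0 0 0'
python3 flat.py f2
```

```text
clock: 5.75
ee_pos: [0.5472, -0.139, 0.116]
orientation: [0.991, 0.13, 0.0, 0.0]
ft_force: [-0.1, 0.2, 0.2]
finger_gap: 0.0879
finger_force: 0.0
green [0.455 0.133 0.128]
side 0.57 111 [ 518. -145.] [ 28. 133.] 15.061819076538086 zmax 0.049538353532466405
[[ 487.  -85.]
 [ 522. -213.]
 [ 548. -206.]
 [ 514.  -77.]]
green [0.445 0.172 0.104]
```

View pics/f2.png

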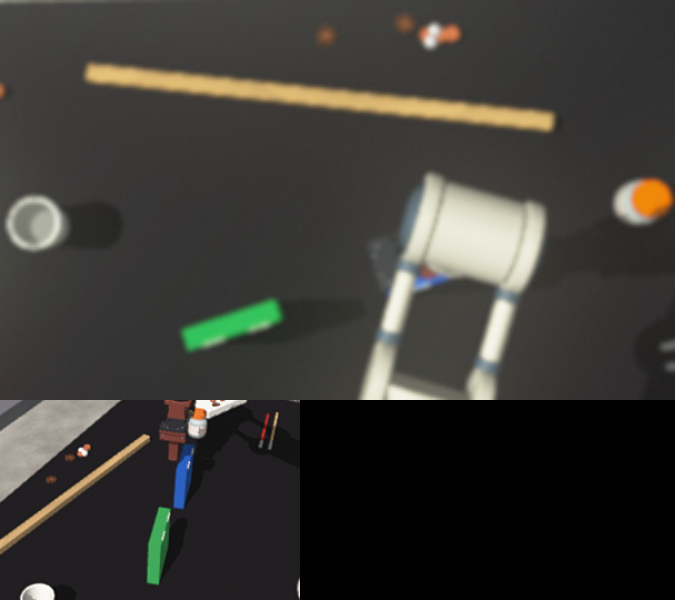

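The tray hasn't moved. The open finger tips sit higher than the shut-finger TCP and passed over its top. I'll back off and measure the real tip height.

```bash
python3 -m pendant '0 -30 0 0 0; 0 -30 0 0 0; 0 -30 0 0 0; 0 0 0 0 0'
python3 - <<'E'
from h import *
im=get_image("side"); s=read_state(); p=s["ee_pos"]; print(p)
cv2.imwrite("pics/s3.png",cv2.resize(im["image"][100:240,240:400,::-1],None,fx=4,fy=4))
P=pts(im); ax=np.array([.966,.259]);ay=np.array([.259,-.966])
d=P[:,:2]-p[:2]; u=d@ax; v=d@ay
m=(abs(u)<.018)&(abs(v)<.075)&(P[:,2]>.03)&(P[:,2]<.2)
for lo in np.arange(-.08,.08,.01):
    q=m&(v>=lo)&(v<lo+.01)
    if q.sum()>3: print(round(lo,2),q.sum(),np.round(np.percentile(P[q,2],[0,3,50,100]),3),"u",np.round(np.percentile(u[q],[2,98]),3))
E
```

```text
clock: 6.55
ee_pos: [0.4595, -0.1628, 0.1164]
orientation: [0.992, 0.13, 0.0, 0.0]
ft_force: [0.6, 0.2, 0.7]
finger_gap: 0.0877
finger_force: 0.0
[ 0.46033056 -0.1624967   0.11633849]
-0.06 95 [0.152 0.155 0.179 0.2  ] u [-0.014  0.008]
-0.05 9 [0.155 0.155 0.158 0.174] u [-0.01   0.006]
```

View pics/s3.png

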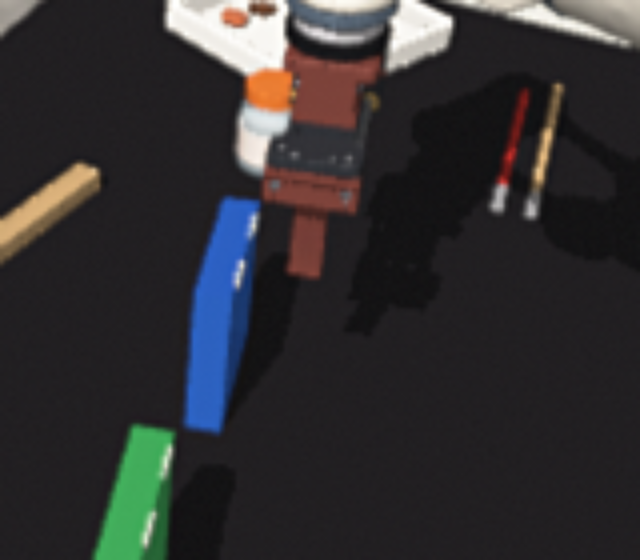

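The open tips are 38 mm above the TCP (0.154 against 0.116), and the jar and both trays are undisturbed. I'll go 42 mm lower and push again.

```bash
python3 -m pendant '0 0 0 21 0; 0 0 0 21 0; 0 20 0 0 0; 0 12 0 0 0; 0 5 0 0 0; 0 5 0 0 0; 0 5 0 0 0; 0 5 0 0 0; 0 5 0 0 0; 0 5 0 0 0' &&  python3 -m pendant '0 5 0 0 0; 0 0 0 0 0; 0 0 0 0 0;0 0 0 0 0; 0 0 0 0 0;0 0 0 0 0; 0 0 0 0 0'
python3 flat.py f3
```

```text
clock: 7.85
ee_pos: [0.5205, -0.1462, 0.074]
orientation: [0.991, 0.131, 0.0, 0.0]
ft_force: [0.3, -0.0, -0.1]
finger_gap: 0.0877
finger_force: 0.0
clock: 8.72
ee_pos: [0.525, -0.145, 0.0739]
orientation: [0.991, 0.131, -0.0, 0.0]
ft_force: [-0.3, -0.1, 0.0]
finger_gap: 0.0878
finger_force: 0.0
top 0.86 126 [ 613. -121.] [100. 130.] 15.960693359375 zmax 0.037094656096241616
[[ 547.  -72.]
 [ 583. -197.]
 [ 678. -170.]
 [ 643.  -45.]]
green [0.457 0.129 0.128]
side 0.75 435 [ 599. -127.] [131. 142.] 15.411505699157715 zmax 0.03340392339139226
[[ 517.  -76.]
 [ 554. -213.]
 [ 681. -178.]
 [ 643.  -41.]]
green [0.445 0.17  0.103]
```

View pics/f3.png

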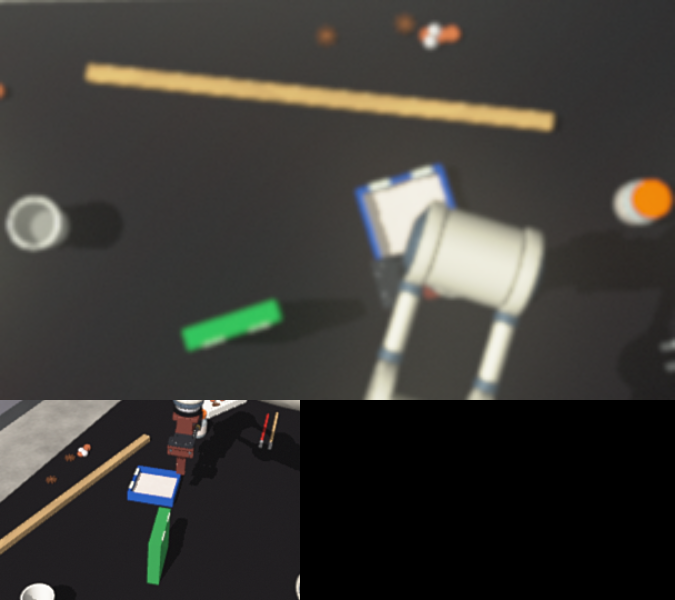

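The blue tray now lies flat with its white open side up (top view ~405,210; side inset ~153,485), and the green one is still standing. Tray centre is about (0.598, -0.125), heading 15.5°. I'll back off and lower the tips to about 12 mm.

```bash
python3 -m pendant '0 -20 0 0 0; 0 -20 0 0 0; 0 0 0 30 0; 0 0 0 30 0; 0 0 0 20 0; 0 0 0 8 0; 0 0 0 5 0; 0 0 0 3 0; 0 0 0 0 0'
python3 - <<'E'
from h import *
im=get_image("side"); s=read_state(); p=s["ee_pos"]
P=pts(im); ax=np.array([.966,.259]);ay=np.array([.259,-.966])
d=P[:,:2]-p[:2]; u=d@ax; v=d@ay
q=(abs(u)<.018)&(abs(v)<.075)&(P[:,2]>.006)&(P[:,2]<.2)
print(q.sum(),np.round(np.percentile(P[q,2],[0,3,10]),3))
cv2.imwrite("pics/s4.png",cv2.resize(im["image"][100:240,200:360,::-1],None,fx=4,fy=4))
E
```

```text
clock: 10.15
ee_pos: [0.4867, -0.1554, -0.0216]
orientation: [0.991, 0.131, 0.0, 0.0]
ft_force: [-0.4, 0.2, 0.3]
finger_gap: 0.0878
finger_force: 0.0
441 [0.013 0.022 0.038]
```

View pics/s4.png

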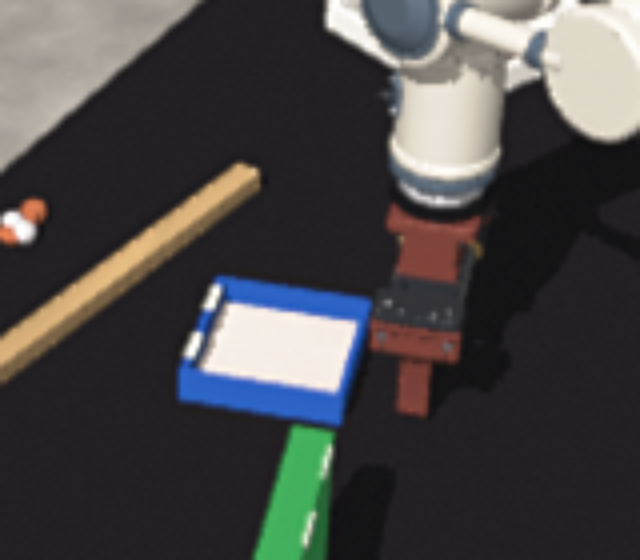

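The tips are about 14 mm above the table behind the rear wall (crop ~415,410), with roughly 40 mm gap. I'll close in, then push along an arc turning 22.5°.

```bash
python3 -m pendant '0 16 0 2 0; 0 12 0 0 0; 0 6 0 0 0; 0 6 0 0 0; 0 4 0 0 0; 0 5 0 0 2; 0 5 0 0 2; 0 5 0 0 2; 0 5 0 0 2; 0 5 0 0 2' && python3 -m pendant '0 5 0 0 2; 0 5 0 0 2; 0 5 0 0 2; 0 5 0 0 2; 0 5 0 0 2; 0 5 0 0 2; 0 0 0 0 0'
python3 flat.py f4
```

```text
clock: 11.45
ee_pos: [0.5528, -0.1388, -0.0241]
orientation: [0.999, 0.043, -0.001, -0.0]
ft_force: [-3.2, 0.7, 2.0]
finger_gap: 0.088
finger_force: 1.4
clock: 12.32
ee_pos: [0.584, -0.1395, -0.0241]
orientation: [0.998, -0.061, 0.001, 0.0]
ft_force: [0.1, 0.9, -0.3]
finger_gap: 0.0877
finger_force: 0.0
green [0.455 0.129 0.128]
side 0.9 277 [ 648. -146.] [136. 153.] 83.6637954711914 zmax 0.04618646506108676
[[ 564. -205.]
 [ 717. -222.]
 [ 732.  -87.]
 [ 579.  -70.]]
green [0.445 0.169 0.102]
```

View pics/f4.png

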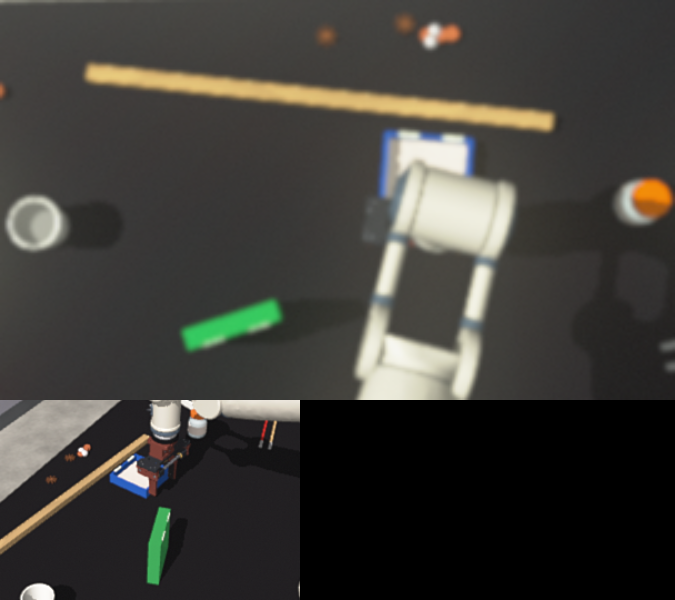

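The tray is following flush; its leading edge (top view ~428,135) is about 30 mm short of the strip and nearly parallel. I'll finish the advance.

```bash
python3 -m pendant '0 5 0 0 0.6; 0 5 0 0 0; 0 5 0 0 0; 0 5 0 0 0; 0 4 0 0 0; 0 2 0 0 0; 0 0 0 0 0' ; python3 -m pendant '0 2 0 0 0; 0 1 0 0 0; 0 0 0 0 0'; python3 -m pendant '0 1 0 0 0; 0 1 0 0 0; 0 0 0 0 0'
```

```text
clock: 13.5
ee_pos: [0.6095, -0.1426, -0.0241]
orientation: [0.998, -0.066, 0.0, 0.0]
ft_force: [-0.9, -0.5, 1.0]
finger_gap: 0.0875
finger_force: 0.2
clock: 13.88
ee_pos: [0.6121, -0.1429, -0.0241]
orientation: [0.998, -0.066, 0.0, 0.0]
ft_force: [-0.5, -0.2, 0.3]
finger_gap: 0.0877
finger_force: 0.9
clock: 14.25
ee_pos: [0.6142, -0.1432, -0.0241]
orientation: [0.998, -0.066, 0.0, 0.0]
ft_force: [-2.1, -0.5, 0.4]
finger_gap: 0.0877
finger_force: 0.7
```

```bash
python3 -m pendant '0 1 0 0 0; 0 1 0 0 0; 0 0 0 0 0'; python3 -m pendant '0 1 0 0 0; 0 1 0 0 0; 0 0 0 0 0'
```

```text
clock: 14.62
ee_pos: [0.6144, -0.1432, -0.0241]
orientation: [0.998, -0.066, -0.002, -0.0]
ft_force: [-8.6, 1.8, 4.6]
finger_gap: 0.0876
finger_force: 4.6
clock: 15.0
ee_pos: [0.6143, -0.1432, -0.024]
orientation: [0.998, -0.066, -0.004, -0.0]
ft_force: [-18.2, 2.5, 9.7]
finger_gap: 0.0877
finger_force: 8.9
```

The tray is firmly seated: force rises and the motion is blocked. I'll back off, lift clear and check.

```bash
python3 -m pendant '0 -4 0 0 0; 0 -20 0 0 0; 0 -30 0 0 0; 0 -10 0 -40 0; 0 0 0 -50 0; 0 -30 0 -50 0; 0 -45 0 -40 0; 0 -45 0 0 0; 0 0 0 0 0'
python3 flat.py f5
python3 - <<'E'
from h import *
for n in("top","side"):
    im=get_image(n);P=pts(im);S=P[(P[:,2]>.012)&(P[:,2]<.04)]
    nn=np.array([.9912,-.1325]);t=np.array([.1325,.9912])
    a=S[:,:2]@nn;b=S[:,:2]@t
    # far strip edge and rear tray wall per lateral bin
    for lo in np.arange(-.32,-.13,.02):
        q=(b>lo)&(b<lo+.02)&(a>.6)&(a<.85)
        if q.sum(): print(n,round(lo,2),q.sum(),np.round([a[q].min(),a[q].max()],4))
E
```

```text
clock: 16.12
ee_pos: [0.4351, -0.1194, 0.1575]
orientation: [0.998, -0.066, 0.002, 0.001]
ft_force: [1.3, 0.1, -0.5]
finger_gap: 0.0879
finger_force: 0.0
green [0.455 0.129 0.128]
side 0.74 473 [ 691. -160.] [148. 144.] 82.55624389648438 zmax 0.03317410992619569
[[ 610. -225.]
 [ 753. -243.]
 [ 772.  -96.]
 [ 629.  -78.]]
green [0.444 0.165 0.103]
top -0.26 1 [0.7781 0.7781]
top -0.24 35 [0.7678 0.791 ]
top -0.22 30 [0.7673 0.7913]
top -0.2 36 [0.7681 0.7904]
top -0.18 35 [0.7667 0.7904]
top -0.16 34 [0.7667 0.7912]
top -0.14 104 [0.6381 0.79  ]
side -0.26 4 [0.7745 0.7926]
side -0.24 20 [0.7648 0.7895]
side -0.22 30 [0.7649 0.7899]
side -0.2 26 [0.7624 0.789 ]
side -0.18 31 [0.7649 0.7924]
side -0.16 25 [0.7625 0.789 ]
side -0.14 137 [0.6354 0.7911]
```

View pics/f5.png

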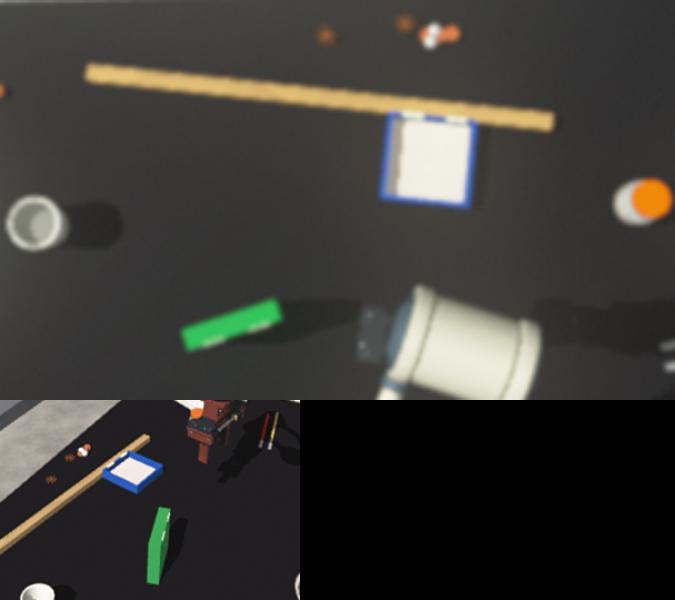

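The tray sits against the strip (top view, seam ~430,113) and its rear wall fits the seated position, 0.638 + 0.130 ≈ 0.767. I'll check squareness and hand in if it holds.

Run:
```python
from h import *
sl=[]
for n in("top","side"):
    im=get_image(n);P=pts(im);S=P[(P[:,2]>.018)&(P[:,2]<.04)]
    nn=np.array([.9912,-.1325]);t=np.array([.1325,.9912]);a=S[:,:2]@nn;b=S[:,:2]@t
    q=(a>.6)&(a<.85)
    B=[(lo+.005,np.percentile(a[m],2)) for lo in np.arange(-.13,-.02,.01) if (m:=q&(b>lo)&(b<lo+.01)).sum()>4]
    B=np.array([x for x in B if x[1]<.66]);f=np.polyfit(B[:,0],B[:,1],1);print(n,np.round(B[:,1],4),np.degrees(f[0]));sl.append(np.degrees(f[0]))
if abs(np.mean(sl))<1.5: print(close_job())
```

```text
top [0.645  0.6393 0.6381 0.6376 0.6397 0.6383 0.6379 0.6387 0.6393 0.6382
 0.6377] -1.936247357069778
side [0.6383 0.637  0.6369 0.6368 0.6349 0.636  0.6354 0.6357 0.6353 0.6359
 0.6335] -1.8089917200917567
```

Without the first bin, an outlier, the top view is square, but the side view is ambiguous. I'll check once more using the outline of the blue wall and a close-up.

Run:
```python
from h import *
im=get_image("top");K,V=im["K"],im["view"]
# rectified top-down view at z=.028 in strip coords, 0.5 mm/px
nn=np.array([.9912,-.1325]);t=np.array([.1325,.9912])
def rect(im,z):
    K,V=im["K"],im["view"]
    A,Bv=np.meshgrid(np.arange(.80,.61,-.0005),np.arange(0,-.19,-.0005),indexing="ij")
    W=np.stack([A*nn[0]+Bv*t[0],A*nn[1]+Bv*t[1],np.full_like(A,z)],-1)
    c=W@V[:3,:3].T+V[:3,3]
    return cv2.remap(im["image"],(c[...,0]/c[...,2]*K[0,0]+K[0,2]).astype(np.float32),(c[...,1]/c[...,2]*K[1,1]+K[1,2]).astype(np.float32),cv2.INTER_CUBIC)
out=[]
for n in("top","side"):
    R=rect(get_image(n),.028 if n=="top" else .024);out.append(R)
    D=R[...,2].astype(int)-R[...,0]   # blue minus red
    m=(D>50)
    cols=np.nonzero(m.sum(0)>10)[0];lo,hi=cols[0]+25,cols[-1]-25
    x=np.arange(lo,hi)
    rear=np.array([np.nonzero(m[:,i])[0].max() for i in x]); lead=np.array([np.nonzero(m[:,i])[0].min() for i in x])
    rows=np.nonzero(m.sum(1)>10)[0]; y=np.arange(rows[0]+40,rows[-1]-40)
    left=np.array([np.nonzero(m[i])[0].min() for i in y]); right=np.array([np.nonzero(m[i])[0].max() for i in y])
    print(n,[round(float(np.degrees(np.arctan(np.polyfit(*k,1)[0]))),2) for k in((x,rear),(x,lead),(y,left),(y,right))],.8-.0005*np.median(rear),.8-.0005*np.median(lead))
cv2.imwrite("pics/z.png",np.hstack(out)[:,:,::-1])
```

```text
top [-0.01, 0.31, 0.0, 0.08] 0.636 0.6435000000000001
side [-3.66, 0.1, 0.0, 0.21] 0.6205 0.76
```

View pics/z.png

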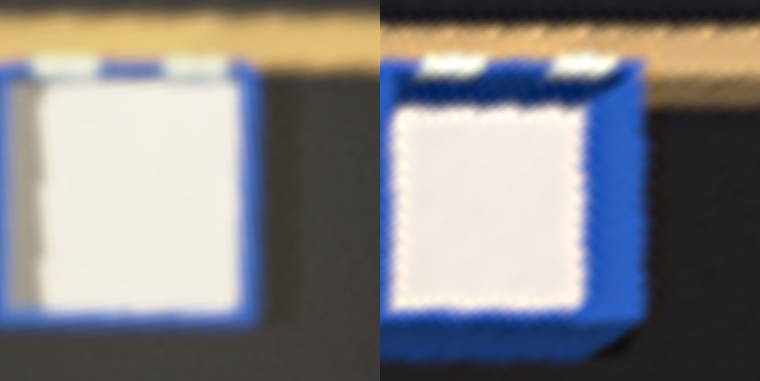

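The rectified top view (left) shows the leading edge against the strip with no gap along the seam (~130,65). The rear edge is square to the strip within about 0.1° and sits at 0.636 m, as expected. I'm handing in.

```bash
python3 -c "from station import *; print(close_job())"
```

```text
the job is handed in; nothing more can be done
None
```

The job is handed in: the blue tray lies flat, open side up, snug and square against the strip; the green tray is still standing, the jar and cup were left alone, and the hand is clear (about 17 s of the 58 s used).

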